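Push a power-supply module home in its test dock and latch it

TASK

The open-frame power-supply module lies crooked on the jig plate in front of its test dock. Without gripping or lifting it, push it along the plate with the fingertips, in between the two rails, until it is fully home: its tongue in the connector and the front of its tray against the connector's face. Then push the retaining latch by its black knob all the way round, behind the module, and leave everything else where it is.

Things in the scene. Friction and masses are not known exactly. Their poses are not given: they have to be found in the camera images.
- module: Loose open-frame power supply, about 0.32 kg: aluminium tray 80 mm long (x) by 56 mm wide (y), side walls 16 mm high, parts up to 30 mm high. Origin: centre of the tray's underside; x points to its front, where a green board tongue (30 mm wide) sticks out 12 mm further, 8 mm up. Starts on the plate, 140 to 165 mm short of home, up to 30 mm to either side, turned up to 0.4 rad.
- module_tail (a point): Middle of the module's tail wall, 40 mm behind its centre and 15 mm up: a flat aluminium wall with vent slots, 56 mm wide and 30 mm high, the face to push.
- dock: Fixed test dock on a brown jig plate (top 18 mm above the worktop; x -217 to +128, y -95 to +95 mm). Origin: at worktop height below the centre of the home place; x is the push direction. Rails 14 mm high, 58.4 mm apart, from x = -30 mm to the connector (black, 22 mm high, face at x = +40 mm); from x = -30 back to -74 mm they flare to 82 mm apart. Friction about 0.6.
- dock_home (a point): Point on the plate's top face where the centre of the module's underside lies when it is home; axes as the dock.
- latch (a joint): Retaining latch: flat steel arm 60 mm long, 11 mm wide, 15 to 21 mm above the plate. At 0 rad (open) it points 145 degrees anticlockwise from the dock's x axis (seen from above); the value grows anticlockwise to the stop at 2.18 rad (shut), where it points along the dock's -y, 2 mm behind the home module's tail. Stays where left (0.03 Nm friction). Starts at 0 to 0.35 rad.
- latch_pivot (a point): The latch's upright pivot axis, left of the rails' mouth: dock x = -47.5 mm, y = +52 mm, 18 mm above the plate.
- latch_knob (a point): Middle of the latch's black upright knob, 50 mm from the pivot: 13 mm thick at most, from 21 to 45 mm above the plate, this point at 33 mm.
- reel: Bystander: solder reel, 62 mm across and 40 mm high, on the worktop to the left. Leave alone.
- relay: Bystander: blue relay block, 35 x 50 x 40 mm, on the worktop to the left. Leave alone.
- loupe: Bystander: black eye loupe, 36 mm across and 34 mm high, standing on the jig plate to the right of the right rail. Leave alone.
- test_case: Part of the room, fixed: the open black instrument case on the worktop to the right of the jig plate, about 300 mm (x) by 400 mm (y), body about 130 mm high, its lid standing open at the back to about 450 mm. Origin: centre of its underside. Between the robot's start and the dock: bring the arm over high and close to the robot.

How it is judged:
By the outcome, as a careful person would: the job done as asked, in the order asked, and still so for the second after the job is handed in, with the robot touching nothing.
It also fails if it takes over 72 s, if anything falls off the work surface, if the arm or the gripper's body presses on something with over 40 N, if the wrist force passes 120 N, or if a joint passes its speed limit or range.

ROBOT

A 7-joint arm with a two-finger parallel gripper is mounted at the origin on a cart in front of the work surface, level with it; the furniture and walls round the work are solid. World frame = base frame: x ahead of the robot, y to its left, z up, the work surface at z = 0. Lengths are in m, angles in rad, forces in N, time in s.
With the tool pointing down it reaches from about 0.4 to 0.85 m from the base axis. Payload 4.5 kg.
Tool frame: the origin (TCP) lies where the fingers leave the gripper's body, on its centre line; the fingertips stand 64 mm ahead of it and the grasp point (between the pads) lies 45 mm ahead of it; z points along the fingers, y is the line along which they close (so a half turn about z gives the same grasp; the last joint's range is limited). The gripper opens to 88 mm and grips with 3 to 60 N. Pads are 18 mm wide; open, the fingers measure 123 mm over their backs; the gripper's body (75 mm by 187 mm) begins 45 mm behind the grasp point.
Start: joints at [-1.278, 0.689, -0.195, 1.565, 0.157, 0.902, -0.215], TCP at [0.16, 0.604, 0.303] pointing down, gripper open.
Joint ranges: [-3.01, 3.01], [-0.46, 2.08], [-1.47, 1.51], [0.13, 2.56], [-1, 4.14], [0.04, 2.09], [-2.66, 2.66]. Speed limits (rad/s): [2.57, 2.57, 3.14, 3.14, 3.14, 3.14, 3.14].

INTERFACE

Orientations are given as a unit quaternion [x, y, z, w].
In Python, from plant import r gives the robot as it stands.
- The arm moves only by the tool play_rows, never from a script. Its arguments are lists of equal length, an entry for each row: "translation": the shift along the tool's x, y, z in m, a list of three; "delta_rot": the turn, a rotation vector about the tool's x, y, z in degrees, a list of three; "grip": the opening, from -1 (shut) to 1 (fully open). In form: {"translation": [[x, y, z], ...], "delta_rot": [[rx, ry, rz], ...], "grip": [grip, ...]}. A call has 1 to 20 rows; each row shifts and turns the commanded pose from where the row before left it, along the tool's axes as they then stand; what a row does not reach is not made up. A row lasts 1/8 s, in which the tool goes at most 62.5 mm and 10.7 degrees, less where a joint would pass 70% of its speed; a pose out of reach is approached as far as the arm can. A call with a gripper value outside its range is refused whole. The fingers move at their own pace and stop on an object; "squeeze" is the grip in N (left out, the last holds). Time passes only in rows, so rows that do not move let the fingers close. It gives the time, the measured TCP pose, the force, the opening and the grip force at its end, in the units of the state.
- r.get_state(): the state, without advancing time (a new reading comes with each control period).
- r.snapshot(name): name is "side" or "top"; returns the picture (400x640x3 uint8, blue, green, red); there is no depth.
- r.get_calibration(name): a dict with "intrinsics" (3x3 intrinsics, pixels), "eye" and "rotation" of the camera in the world. Camera axes: x right, y up, looking along -z (the intrinsics and any distortion apply to the point x, -y, -z); pixel columns grow to the right and rows downward; lengths in m; the calibration is good to about 2 mm. A picture is of the moment at which its call begins. get_calibration takes no time and is no camera call.
- r.finish_job(): hands the job in; it is judged then, once.
Trained networks look in the newest picture that a camera, given by its name, has taken for a name from the list of things; names that differ only in an ending like _2 or _b are one class to them, and where a whole thing is asked for, a point or a joint stands for the part that bears it (a point fixed in the world has none). Each returns a list of dicts, best first, with "confidence" (0 to 1); they miss things now and then, are a little off and sometimes report something else, mostly with a low value. They report only what shows in the picture. A call takes as long as a camera call.
- r.look_for(camera, target): "point" ([x, y, z] in m, in world coordinates, good to about 4 mm: the middle of the surface that is visible of it).
- r.silhouettes(camera, target): "pixels" (400x640 bool, what is visible of it).
The state is a dict: "clock": time; "q": joint angles; "qd": joint speeds; "joint_torque": joint torques, N m; "tool_pos": TCP position; "eef_rot": TCP orientation; "contact_force": force on the tool from outside, world axes, zero at the start; "moment": the same for the moment, N m; "opening": opening from 0.0 (shut) to 1.0 (fully open); "finger_force": force on a finger pad.
Only numpy, scipy, OpenCV 4.12 (cv2) and the standard library are available. Lean on these libraries where they do the work, as an engineer would, in place of code of your own. Each camera call takes 0.05 s, during which the arm holds its last target. There are 200 camera calls.

## Working session

There is one attempt and no reset: what is moved stays moved. The work goes in short steps, Python scripts to look and compute and a tool call to move; the robot and the scene stay as the last step left them, time stands still between calls to the robot, and variables do not carry over. Pictures are saved under pics/ and viewed, at most 14 in all, crops included, and the job is handed in when it is done.

Besides the shell and the picture viewer there is one more tool, called after "Emit:" as name(argument=value, ...), one argument or row to a line, values as JSON. play_rows: Moves the arm, as the interface text tells. Its arguments: {"type":"object","properties":{"translation":{"type":"array","items":{"type":"array","items":{"type":"number"}}},"delta_rot":{"type":"array","items":{"type":"array","items":{"type":"number"}}},"grip":{"type":"array","items":{"type":"number"}},"squeeze":{"type":"number"}},"required":["translation","delta_rot","grip"]}

```bash
ls; mkdir -p pics
python3 - <<'E'
from plant import r
import cv2
s=r.get_state(); print({k:(v if isinstance(v,float) else [round(float(a),3) for a in v] if hasattr(v,'__len__') else v) for k,v in s.items()})
for c in ("top","side"):
    cv2.imwrite(f"pics/{c}0.png",r.snapshot(c)); k=r.get_calibration(c); print(c,k)
    for t in ("module","module_tail","dock","dock_home","latch","latch_pivot","latch_knob","reel","relay","loupe","test_case"):
        try: print(t,[(d["point"],round(d["confidence"],2)) for d in r.look_for(c,t)[:2]])
        except Exception as e: print(t,e)
E
```

```text
pics
{'clock': 0.0, 'q': [-1.278, 0.69, -0.195, 1.566, 0.157, 0.903, -0.215], 'qd': [-0.001, 0.001, -0.001, 0.001, -0.001, -0.001, -0.001], 'joint_torque': [0.001, -52.756, -1.267, -15.344, -0.053, 0.006, 0.0], 'tool_pos': [0.16, 0.604, 0.302], 'eef_rot': [0.129, 0.992, -0.001, -0.0], 'contact_force': [0.124, -0.322, 0.529], 'moment': [-0.028, -0.026, -0.03], 'finger_force': 0.0, 'opening': 0.9993003148327314}
top {'intrinsics': array([[457.52170158,   0.        , 325.17256219],
       [  0.        , 457.52170158, 205.00264941],
       [  0.        ,   0.        ,   1.        ]]), 'eye': array([0.3488873 , 0.2551325 , 1.20635406]), 'rotation': array([ 0.05594638, -0.06481781, -0.69858454,  0.71038602])}
module [([0.4555, 0.2079, 0.0304], 0.7)]
module_tail [([0.4538, 0.2134, 0.0263], 0.8)]
dock [([0.5449, 0.2877, 0.0192], 0.88)]
dock_home [([0.545, 0.2893, 0.0184], 0.82), ([0.4542, 0.2072, 0.0288], 0.72)]
latch [([0.4927, 0.3242, 0.0389], 0.51), ([0.4546, 0.207, 0.0299], 0.32)]
latch_pivot [([0.5444, 0.2908, 0.0169], 0.97)]
latch_knob [([0.4897, 0.3245, 0.0381], 0.65), ([0.5437, 0.285
[... 330 characters left out ...]
 0.        ,   1.        ]]), 'eye': array([ 0.44708315, -0.6626895 ,  0.47082054]), 'rotation': array([ 0.54621531, -0.02481529, -0.02107546,  0.83701187])}
module [([0.4437, 0.1792, 0.0402], 0.78), ([0.4812, 0.3244, 0.0384], 0.18)]
module_tail [([0.4485, 0.1846, 0.0387], 0.61)]
dock [([0.4774, 0.3097, 0.0159], 0.71)]
dock_home [([0.4814, 0.3077, 0.0157], 0.62)]
latch [([0.4743, 0.3218, 0.0394], 0.53)]
latch_pivot [([0.4776, 0.3102, 0.0163], 0.88)]
latch_knob [([0.479, 0.3205, 0.0371], 0.48)]
reel [([0.3736, 0.4983, 0.0273], 0.61)]
relay [([0.5013, 0.5507, 0.0261], 0.5), ([0.4817, 0.3226, 0.0386], 0.37)]
loupe [([0.5032, 0.5505, 0.0249], 0.62), ([0.3776, 0.4962, 0.0295], 0.33)]
test_case []
```

View pics/top0.png

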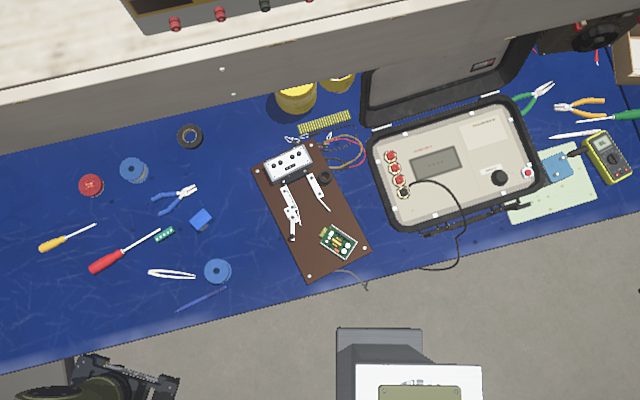

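View pics/side0.png

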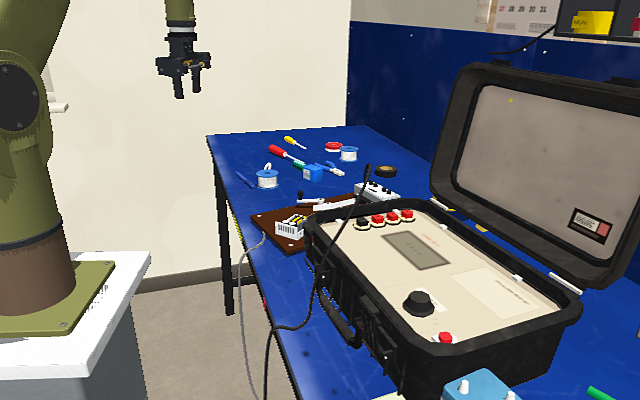

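```bash
cat > h.py <<'E'
import numpy as np, cv2
from scipy.spatial.transform import Rotation as R
from plant import r
def proj(c,P):
    k=r.get_calibration(c); P=np.atleast_2d(P)
    Q=R.from_quat(k["rotation"]).inv().apply(P-k["eye"])*[1,-1,-1]
    q=Q@k["intrinsics"].T; return q[:,:2]/q[:,2:]
def unproj(c,uv,z):
    k=r.get_calibration(c); uv=np.atleast_2d(uv).astype(float)
    d=np.c_[uv,np.ones(len(uv))]@np.linalg.inv(k["intrinsics"]).T*[1,-1,-1]
    d=R.from_quat(k["rotation"]).apply(d); return k["eye"]+d*((z-k["eye"][2])/d[:,2:])
E
python3 - <<'E'
from h import *
im=r.snapshot("top")
k=r.get_calibration("top"); print(R.from_quat(k["rotation"]).as_matrix().round(3))
# ortho of plane z=.018, 2 px/mm : col = (0.44-y)*2000, row=(0.70-x)*2000 over 300mm x 400mm
W,H=600,760; s=2000.; x0,y0=.70,.43
z=.018
g=np.array([[0,0],[W,0],[W,H],[0,H]],float)
w=np.c_[x0-g[:,1]/s,y0-g[:,0]/s,np.full(4,z)]
M=cv2.getPerspectiveTransform(proj("top",w).astype(np.float32),g.astype(np.float32))
o=cv2.warpPerspective(im,M,(W,H),flags=cv2.INTER_CUBIC)
cv2.imwrite("pics/ortho.png",cv2.resize(o,(474,600)))
b,gg,rr=[im[...,i].astype(int) for i in range(3)]
m=((rr>b+15)&(rr>40)&(rr<140)&(gg<rr-12)).astype(np.uint8)
m[:,:240]=0;m[:,375:]=0;m[:130]=0;m[290:]=0
n,l,st,_=cv2.connectedComponentsWithStats(m); i=1+st[1:,4].argmax()
c=np.argwhere(l==i)[:,::-1]
p=unproj("top",c,z)[:,:2].astype(np.float32)*1000
rc=cv2.minAreaRect(p); print(rc, st[i]); print(cv2.boxPoints(rc).round(1))
E
```

```text
[[ 0.016  0.985 -0.17 ]
 [-1.     0.018  0.011]
 [ 0.014  0.17   0.985]]
((543.431396484375, 281.2364807128906), (342.61187744140625, 188.2646942138672), 27.70041275024414) [ 251  161  121  123 5503]
[[348.  284.9]
 [435.5 118.3]
 [738.9 277.5]
 [651.3 444.2]]
```

View pics/ortho.png

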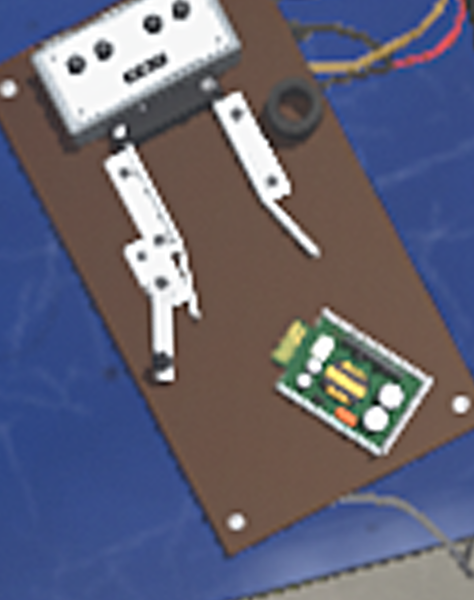

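```bash
cat >> h.py <<'E'
from scipy.optimize import minimize
D0=np.array([.5828,.3019]); DY=np.radians(27.7)
def dock(p): # world xy -> dock xy mm
    c,s=np.cos(DY),np.sin(DY); return (np.atleast_2d(p)[:,:2]-D0)@np.array([[c,-s],[s,c]])*1000
def world(p): # dock mm -> world xy m
    c,s=np.cos(DY),np.sin(DY); return np.atleast_2d(p)/1000@np.array([[c,s],[-s,c]])+D0
def modpts(a):
    x,y,t=a; B=[(40,28,0),(40,-28,0),(-40,28,0),(-40,-28,0),(40,28,16),(40,-28,16),(-40,28,30),(-40,-28,30)]
    B=np.array(B)/1000; c,s=np.cos(t),np.sin(t)
    return np.c_[x+c*B[:,0]-s*B[:,1],y+s*B[:,0]+c*B[:,1],B[:,2]+.018]
TG=np.array([(.04,.015,.008),(.052,.015,.008),(.052,-.015,.008),(.04,-.015,.008)])
def render(cam,a):
    m=np.zeros((400*4,640*4),np.uint8); c,s=np.cos(a[2]),np.sin(a[2])
    t=np.c_[a[0]+c*TG[:,0]-s*TG[:,1],a[1]+s*TG[:,0]+c*TG[:,1],TG[:,2]+.018]
    for P in (modpts(a),t):
        h=cv2.convexHull(((proj(cam,P)+.5)*4).astype(np.float32)); cv2.fillConvexPoly(m,(h*16).astype(np.int32),255,shift=4)
    return cv2.resize(m,(640,400),interpolation=cv2.INTER_AREA)/255.
def fitmod(masks,a0):
    f=lambda a:sum(np.abs(render(c,a)-m).sum() for c,m in masks.items())
    best=None
    for dt in(-.15,0,.15):
        S=np.array([a0]+[np.add(a0,d) for d in((.01,0,0),(0,.01,0),(0,0,.15))])+[0,0,dt]
        o=minimize(f,S[0],method="Nelder-Mead",options=dict(initial_simplex=S,xatol=1e-4,fatol=.1))
        if best is None or o.fun<best.fun: best=o
    return best.x,best.fun
E
python3 - <<'E'
from h import *
im=r.snapshot("top"); d=r.silhouettes("top","module"); d1=None
print([(x["confidence"],x["pixels"].sum(),np.argwhere(x["pixels"]).mean(0)) for x in d[:3]])
m=d[0]["pixels"]; a,f=fitmod({"top":m},[.455,.207,.9]); print("top",a,f,dock(a[:2]),np.degrees(a[2]-DY))
r.snapshot("side"); d1=r.silhouettes("side","module"); m1=d1[0]["pixels"]
for ms in ({"side":m1},{"top":m,"side":m1}):
    b,f=fitmod(ms,a); print(list(ms),b,f,m1.sum(),dock(b[:2]),np.degrees(b[2]-DY))
v=im.copy()
def poly(P,col): 
    cv2.polylines(v,[(proj("top",P)*16).round().astype(int)],True,col,1,cv2.LINE_AA,4)
poly(modpts(a)[[4,5,7,6]],(0,0,255))
def dp(pts,z): return np.c_[world(pts),np.full(len(pts),z)]
poly(dp([(-217,95),(128,95),(128,-95),(-217,-95)],.018),(0,255,255))
for s in(1,-1): poly(dp([(40,29.2*s),(-30,29.2*s),(-74,41*s),(-30,29.2*s)],.032),(0,255,0))
poly(dp([(-40,28),(40,28),(40,-28),(-40,-28)],.018),(255,0,255))
for nm in("latch_knob",):
    k=r.silhouettes("top",nm); print([(x["confidence"],x["pixels"].sum()) for x in k[:2]])
cx=slice(130,290),slice(240,390)
cv2.imwrite("pics/ov.png",cv2.resize(v[cx],None,fx=3.7,fy=3.7,interpolation=cv2.INTER_CUBIC))
E
```

```text
[(0.78, np.int64(767), array([241.94132986, 337.70795306]))]
top [0.45470584 0.20621178 0.97672102] 33.043137254901964 [[-157.8936623   -25.17818615]] 28.26199245829548
['side'] [0.44215157 0.21199179 1.43486727] 135.9529411764706 533 [[-166.3223386   -14.22485342]] 54.51183847646806
['top', 'side'] [0.45453634 0.20632845 0.97754021] 274.01960784313724 533 [[-157.98949779  -24.9960988 ]] 28.3089284817406
[(0.51, np.int64(104))]
```

View pics/ov.png

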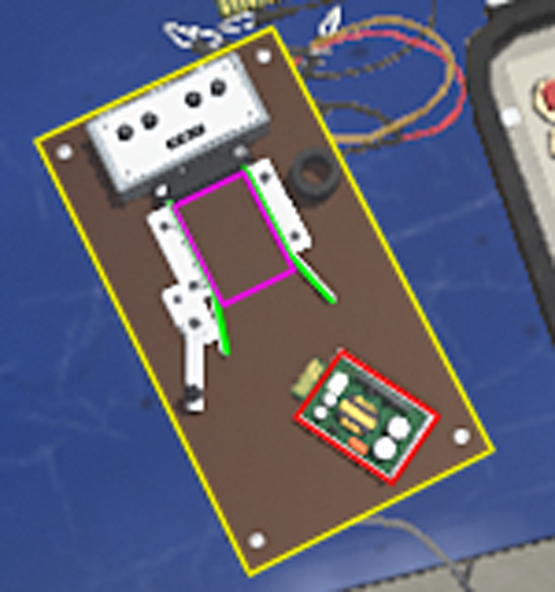

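Run:
```python
from h import *
p=unproj("top",[(390,229),(366,140),(545,185)],.13); print(p.round(3), dock(p).round(0))
h=np.radians(55.2)
for d in(49,70):
    q=np.array([.4547,.2062])-d/1000*np.array([np.cos(h),np.sin(h)]); print(q, dock(q))
    n=np.array([-np.sin(h),np.cos(h)]); print("body ends",dock([q+.094*n,q-.094*n]).round(0), q-.094*n)
r.snapshot("top")
for nm in ("latch_knob","latch"):
  for x in r.silhouettes("top",nm)[:2]:
    c=np.argwhere(x["pixels"])[:,::-1]; print(nm,x["confidence"],len(c),dock(unproj("top",c.mean(0),.051)))
for uv in [(240+191/3.7,130+393/3.7)]: print("knob by eye",dock(unproj("top",uv,.063)))
```

```text
[[ 0.48   0.088  0.13 ]
 [ 0.698  0.145  0.13 ]
 [ 0.594 -0.289  0.13 ]] [[-190. -141.]
 [  30. -192.]
 [-265. -528.]]
[0.42673504 0.16596369] [[-201.36783806  -47.81158598]]
body ends [[-245.   36.]
 [-158. -131.]] [0.50392306 0.11231661]
[0.41475005 0.14871956] [[-219.99506556  -57.50830685]]
body ends [[-263.   26.]
 [-177. -141.]] [0.49193808 0.09507248]
latch_knob 0.63 116 [[-71.6498052   63.06590513]]
latch 0.56 11 [[-62.75025186  58.84573285]]
knob by eye [[-92.97513645  74.96942714]]
```

Emit:
play_rows(
  translation=[
    [0,0,0],
    [0,0,0],
    [-0.0358,-0.0181,0],
    [-0.0358,-0.0181,0],
    [-0.0358,-0.0181,0],
    [-0.0358,-0.0181,0],
    [-0.0358,-0.0181,0],
    [-0.0358,-0.0181,0],
    [-0.0358,-0.0181,0],
    [-0.0358,-0.0181,0],
    [-0.0358,-0.0181,0],
    [-0.0358,-0.0181,0],
    [-0.0358,-0.0181,0],
    [-0.0358,-0.0181,0],
    [-0.0358,-0.0181,0],
    [0,0,0],
    [0,0,0],
  ],
  delta_rot=[
    [0,0,10],
    [0,0,10],
    [0,0,0],
    [0,0,0],
    [0,0,0],
    [0,0,0],
    [0,0,0],
    [0,0,0],
    [0,0,0],
    [0,0,0],
    [0,0,0],
    [0,0,0],
    [0,0,0],
    [0,0,0],
    [0,0,0],
    [0,0,0],
    [0,0,0],
  ],
  grip=[-1,-1,-1,-1,-1,-1,-1,-1,-1,-1,-1,-1,-1,-1,-1,-1,-1],
  squeeze=10,
)

```text
clock: 3.78
tool_pos: [0.4074, 0.1459, 0.3028]
eef_rot: [0.299, 0.954, 0.0, -0.0]
contact_force: [0.2, 0.1, -0.3]
opening: 0.002
finger_force: 0.0
```

```bash
cat >> h.py <<'E'
def tool():
    s=r.get_state(); m=R.from_quat(s["eef_rot"]).as_matrix()
    return np.array(s["tool_pos"]),m,np.degrees(np.arctan2(m[1,1],m[0,1])),s
def need(xy,z=None,yaw=None): # remaining move in tool axes + rz
    p,m,y,s=tool(); t=np.r_[xy,p[2] if z is None else z]
    print("pos",p.round(4),"dock",dock(p[:2]).round(1),"yaw",round(y,2),"tilt",np.degrees(np.arccos(-m[2,2])).round(2),"F",np.round(s["contact_force"],1),"t",s["clock"],"op",round(s["opening"],2))
    print("move tool axes mm",((t-p)@m*1000).round(1),"rz",None if yaw is None else round(y-yaw,2))
E
python3 -c "
from h import *
need([.4071,.1449],.088,55.2)"
```

```text
pos [0.4074 0.1459 0.3028] dock [[-227.8  -56.6]] yaw 55.2 tilt 0.05 F [ 0.2  0.1 -0.3] t 3.775 op 0.0
move tool axes mm [ -0.4  -1.2 214.8] rz -0.0
```

Emit:
play_rows(
  translation=[
    [0,0,0.04],
    [0,0,0.04],
    [0,0,0.04],
    [0,0,0.04],
    [0,0,0.03],
    [0,0,0.015],
    [0,0,0.01],
    [0,0,0],
    [0,0,0],
  ],
  delta_rot=[
    [0,0,0],
    [0,0,0],
    [0,0,0],
    [0,0,0],
    [0,0,0],
    [0,0,0],
    [0,0,0],
    [0,0,0],
    [0,0,0],
  ],
  grip=[-1,-1,-1,-1,-1,-1,-1,-1,-1],
)

```text
clock: 4.9
tool_pos: [0.4128, 0.1478, 0.0991]
eef_rot: [0.299, 0.954, -0.003, -0.004]
contact_force: [-0.5, -0.3, 0.3]
opening: 0.004
finger_force: 0.0
```

```bash
python3 -c "
from h import *
need([.4071,.1449],.088,55.2)
im=r.snapshot('top'); a=im[190:290,270:390]
b=r.snapshot('side')[170:270,220:400]
a=cv2.resize(a,None,fx=4,fy=4,interpolation=2); b=cv2.resize(b,None,fx=4,fy=4,interpolation=2)
cv2.imwrite('pics/st.png',cv2.resize(np.hstack([a,cv2.resize(b,(720,400))]),(800,267)))
cv2.imwrite('pics/st.png',np.vstack([cv2.resize(a,(360,300)),cv2.resize(b,(540,300))[:,90:450]]))
"
```

```text
pos [0.4128 0.1478 0.0991] dock [[-222.1  -57.4]] yaw 55.24 tilt 0.59 F [-0.5 -0.3  0.3] t 4.9 op 0.0
move tool axes mm [ 2.9 -5.5 11.1] rz 0.04
```

View pics/st.png

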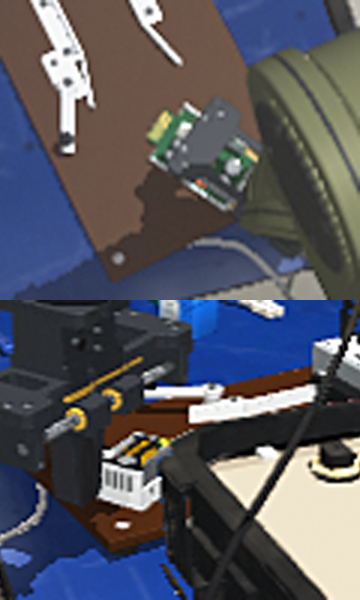

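```bash
python3 -c "
from h import *
print(np.round(r.get_state()['q'],3))
p=np.array([.4547,.2062])
h=np.radians(55.2); H=np.array([np.cos(h),np.sin(h)]);N=np.array([-H[1],H[0]])
need(p-.0575*H+.004*N,.088,55.2)"
```

```text
[-0.419  0.878 -0.045  2.248  0.917  0.043 -0.402]
pos [0.4129 0.1474 0.0992] dock [[-222.2  -57.9]] yaw 55.2 tilt 0.58 F [ 0.2 -0.1  0.3] t 5.0 op 0.0
move tool axes mm [ 3.2 14.7 11.1] rz -0.0
```

Emit:
play_rows(
  translation=[
    [0.001,0.004,0],
    [0.001,0.004,0.002],
    [0.001,0.003,0.003],
    [0,0,0.003],
    [0,0,0.003],
    [0,0,0],
  ],
  delta_rot=[
    [0,0,0],
    [0,0,0],
    [0,0,0],
    [0,0,0],
    [0,0,0],
    [0,0,0],
  ],
  grip=[-1,-1,-1,-1,-1,-1],
)

```text
clock: 5.75
tool_pos: [0.4166, 0.1577, 0.0874]
eef_rot: [0.299, 0.954, -0.004, -0.004]
contact_force: [1.1, 0.0, 0.6]
opening: 0.003
finger_force: 0.0
```

```bash
python3 -c "
from h import *
print(np.round(r.get_state()['q'],3))
p=np.array([.4547,.2062])
h=np.radians(55.2); H=np.array([np.cos(h),np.sin(h)]);N=np.array([-H[1],H[0]])
need(p-.0575*H+.004*N,.088,55.2)"
```

```text
[-0.434  0.905 -0.05   2.227  1.06   0.044 -0.562]
pos [0.4166 0.1577 0.0874] dock [[-214.1  -50.4]] yaw 55.22 tilt 0.65 F [1.1 0.  0.6] t 5.75 op 0.0
move tool axes mm [ 0.4  4.  -0.6] rz 0.02
```

Emit:
play_rows(
  translation=[
    [0,0.004,0],
    [0,0.004,0],
    [0,0.004,0],
    [0,0.004,0],
    [0,0.004,0],
    [0,0.004,0],
    [0,0.004,0],
    [0,0.003,0],
    [0,0,0],
  ],
  delta_rot=[
    [0,0,0],
    [0,0,0],
    [0,0,0],
    [0,0,0],
    [0,0,0],
    [0,0,0],
    [0,0,0],
    [0,0,0],
    [0,0,0],
  ],
  grip=[-1,-1,-1,-1,-1,-1,-1,-1,-1],
)

```text
clock: 6.88
tool_pos: [0.4345, 0.1827, 0.0876]
eef_rot: [0.299, 0.954, -0.004, -0.004]
contact_force: [-2.5, -4.0, 4.2]
opening: 0.007
finger_force: 2.6
```

```bash
python3 -c "
from h import *
p,m,y,s=tool(); e=p[:2]+.0575*m[:2,1]-.004*m[:2,0]
need(e,.088,55.2); print('expected COM',e,dock(e),y-27.7)
im=r.snapshot('top')
def poly(v,P,col): cv2.polylines(v,[(proj('top',P)*16).round().astype(int)],True,col,1,cv2.LINE_AA,4)
poly(im,modpts([*e,np.radians(y)])[[4,5,7,6]],(0,0,255))
a=cv2.resize(im[170:280,270:390],None,fx=5,fy=5,interpolation=2); cv2.imwrite('pics/p1.png',a)
"
```

```text
pos [0.4345 0.1827 0.0876] dock [[-186.7  -36.6]] yaw 55.15 tilt 0.64 F [-2.5 -4.   4.2] t 6.875 op 0.01
move tool axes mm [-4.  57.5 -1. ] rz -0.05
expected COM [0.47063528 0.22760284] [[-133.84637455  -13.6433497 ]] 27.447641482166976
```

View pics/p1.png

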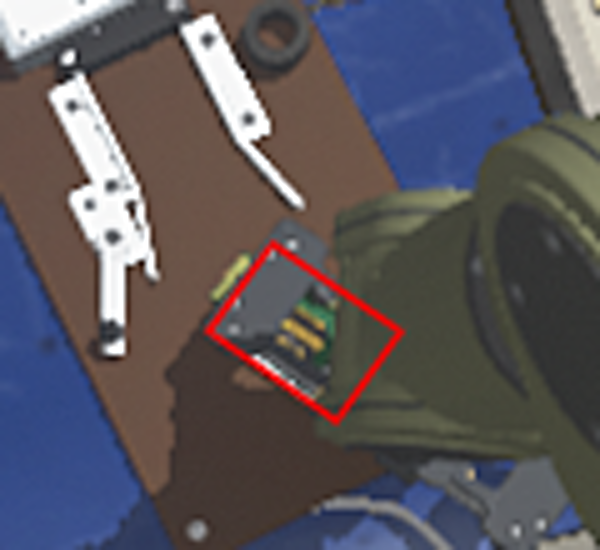

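Emit:
play_rows(
  translation=[
    [0.0021,0.0048,0],
    [0.0021,0.0048,0],
    [0.0021,0.0048,0],
    [0.0021,0.0048,0],
    [0.0021,0.0048,0],
    [0.0021,0.0048,0],
    [0.0021,0.0048,0],
    [0.0021,0.0048,0],
    [0,0,0],
  ],
  delta_rot=[
    [0,0,2.1],
    [0,0,2.1],
    [0,0,2.1],
    [0,0,2.1],
    [0,0,2.1],
    [0,0,2.1],
    [0,0,2.1],
    [0,0,2.1],
    [0,0,0],
  ],
  grip=[-1,-1,-1,-1,-1,-1,-1,-1,-1],
)

```text
clock: 8.05
tool_pos: [0.4472, 0.223, 0.0873]
eef_rot: [0.435, 0.9, -0.004, -0.004]
contact_force: [-4.6, -3.3, 4.6]
opening: 0.007
finger_force: 2.8
```

```bash
cat > look.py <<'E'
import sys
from h import *
p,m,y,s=tool(); e=p[:2]+.0575*m[:2,1]-.004*m[:2,0]
need(e,.088); print('expected COM',dock(e),y-27.7)
im=r.snapshot('top')
def poly(v,P,col): cv2.polylines(v,[(proj('top',P)*16).round().astype(int)],True,col,1,cv2.LINE_AA,4)
poly(im,modpts([*e,np.radians(y)])[[4,5,7,6]],(0,0,255))
a=cv2.resize(im[150:270,255:385],None,fx=5,fy=5,interpolation=2); cv2.imwrite(sys.argv[1],a[:,:])
E
python3 look.py pics/p2.png
```

```text
pos [0.4472 0.223  0.0873] dock [[-156.7   -6.8]] yaw 38.39 tilt 0.65 F [-4.6 -3.3  4.6] t 8.05 op 0.01
move tool axes mm [-4.  57.5 -1.4] rz None
expected COM [[-9.94703755e+01 -6.49745113e-02]] 10.693092718837018
```

View pics/p2.png

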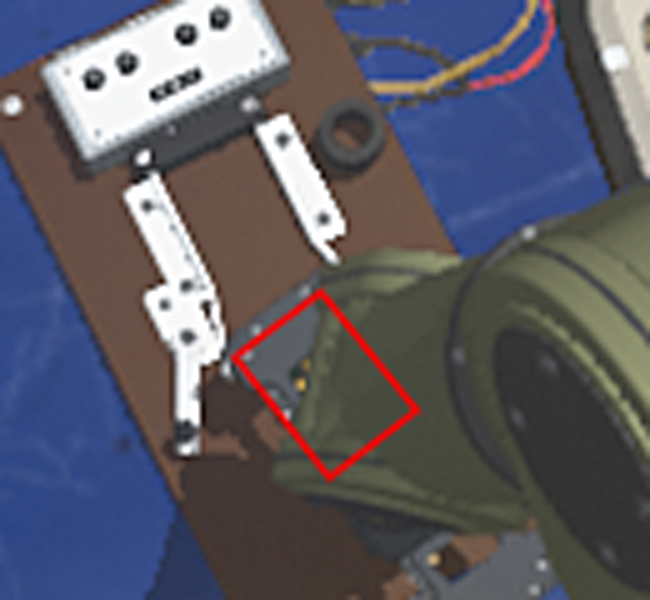

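Emit:
play_rows(
  translation=[
    [0,-0.01,0],
    [0,-0.015,-0.01],
    [0,0,-0.05],
    [0,0,-0.05],
    [0.04,0,-0.02],
    [0.05,0,0],
    [0.05,0,0],
    [0.05,0,0],
    [0.05,0,0],
    [0,0,0],
  ],
  delta_rot=[
    [0,0,0],
    [0,0,0],
    [0,0,0],
    [0,0,0],
    [0,0,0],
    [0,0,0],
    [0,0,0],
    [0,0,0],
    [0,0,0],
    [0,0,0],
  ],
  grip=[-1,-1,-1,-1,-1,-1,-1,-1,-1,-1],
)

```text
clock: 9.35
tool_pos: [0.2771, 0.401, 0.2186]
eef_rot: [0.432, 0.902, -0.001, -0.005]
contact_force: [0.2, 0.0, -0.3]
opening: 0.003
finger_force: 0.0
```

```bash
cat > fit.py <<'E'
import sys
from h import *
im=r.snapshot("top"); d=r.silhouettes("top","module"); print([(x["confidence"],x["pixels"].sum(),np.argwhere(x["pixels"]).mean(0)) for x in d[:2]])
c=unproj("top",np.argwhere(d[0]["pixels"]).mean(0)[::-1],.035)[0]
a,f=fitmod({"top":d[0]["pixels"]},[c[0],c[1],DY+.15]); print(a,f,dock(a[:2]),np.degrees(a[2]-DY)); p=tool(); print("tool",p[0],p[2])
v=im
def poly(P,col): cv2.polylines(v,[(proj("top",P)*16).round().astype(int)],True,col,1,cv2.LINE_AA,4)
poly(modpts(a)[[4,5,7,6]],(0,0,255))
cv2.imwrite(sys.argv[1],cv2.resize(v[140:290,240:390],None,fx=3.7,fy=3.7,interpolation=2))
E
python3 fit.py pics/f1.png
```

```text
[(0.8, np.int64(750), array([226.49333333, 320.02933333]))]
[0.49348521 0.25273117 0.66355917] 32.92156862745098 [[-101.93448877   -2.01649861]] 10.319139694692891
tool [0.28028827 0.39642878 0.2180174 ] 38.46007399984025
```

View pics/f1.png

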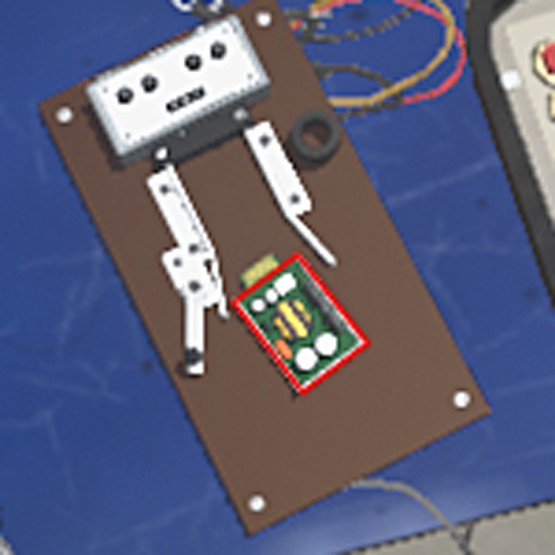

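```bash
python3 -c "
from h import *
t=np.radians(10.4);c,s=np.cos(t),np.sin(t)
x,y=-68,5
need(world([-101.9+c*x-s*y,-2+s*x+c*y])[0],.088,38.1)"
```

```text
pos [0.2803 0.3964 0.218 ] dock [[-223.9  224.3]] yaw 38.46 tilt 0.56 F [ 0.1 -1.3 -0.8] t 9.45 op 0.0
move tool axes mm [-240.1   10.8  129.1] rz 0.36
```

Emit:
play_rows(
  translation=[
    [-0.04,0,0],
    [-0.05,0,0],
    [-0.05,0,0],
    [-0.05,0,0],
    [-0.04,0.01,0],
    [-0.01,0,0.03],
    [0,0,0.04],
    [0,0,0.04],
    [0,0,0.019],
    [0,0,0],
    [0,0,0],
  ],
  delta_rot=[
    [0,0,0.4],
    [0,0,0],
    [0,0,0],
    [0,0,0],
    [0,0,0],
    [0,0,0],
    [0,0,0],
    [0,0,0],
    [0,0,0],
    [0,0,0],
    [0,0,0],
  ],
  grip=[-1,-1,-1,-1,-1,-1,-1,-1,-1,-1,-1],
)

```text
clock: 10.82
tool_pos: [0.4355, 0.2118, 0.089]
eef_rot: [0.439, 0.898, -0.004, -0.003]
contact_force: [-0.3, 0.1, -0.7]
opening: 0.006
finger_force: 0.0
```

```bash
python3 -c "
from h import *
t=np.radians(10.4);c,s=np.cos(t),np.sin(t)
x,y=-54.7,5
need(world([-101.9+c*x-s*y,-2+s*x+c*y])[0],.088,38.1)"
```

```text
pos [0.4355 0.2118 0.089 ] dock [[-172.3  -11.3]] yaw 37.9 tilt 0.56 F [-0.3  0.1 -0.7] t 10.825 op 0.01
move tool axes mm [ 1.5 16.2  0.8] rz -0.2
```

Emit:
play_rows(
  translation=[
    [0.0005,0.006,0],
    [0.0005,0.006,0.001],
    [0.0005,0.004,0],
    [0.002,0.0047,0],
    [0.002,0.0047,0],
    [0.002,0.0047,0],
    [0.002,0.0047,0],
    [0.002,0.0047,0],
    [0,0.005,0],
    [0,0.005,0],
    [0,0.005,0],
    [0,0.005,0],
    [0,0.005,0],
    [0,0.005,0],
    [0,0,0],
  ],
  delta_rot=[
    [0,0,0],
    [0,0,0],
    [0,0,0],
    [0,0,2.04],
    [0,0,2.04],
    [0,0,2.04],
    [0,0,2.04],
    [0,0,2.04],
    [0,0,0],
    [0,0,0],
    [0,0,0],
    [0,0,0],
    [0,0,0],
    [0,0,0],
    [0,0,0],
  ],
  grip=[-1,-1,-1,-1,-1,-1,-1,-1,-1,-1,-1,-1,-1,-1,-1],
)

```text
clock: 12.7
tool_pos: [0.4857, 0.2579, 0.0865]
eef_rot: [0.517, 0.856, -0.006, -0.004]
contact_force: [-4.2, -2.7, 5.3]
opening: 0.002
finger_force: 2.7
```

```bash
python3 -c "
from h import *
need(world([-54.7,3])[0],.088,27.7)"
```

```text
pos [0.4857 0.2579 0.0865] dock [[-106.4    6.2]] yaw 27.75 tilt 0.82 F [-4.2 -2.7  5.3] t 12.7 op 0.0
move tool axes mm [-3.2 51.7 -2.2] rz 0.05
```

Emit:
play_rows(
  translation=[
    [0,0.005,0],
    [0,0.005,0],
    [0,0.005,0],
    [0,0.005,0],
    [0,0.005,0],
    [0,0.005,0],
    [0,0.004,0],
    [0,0.004,0],
    [0,0,0],
  ],
  delta_rot=[
    [0,0,0],
    [0,0,0],
    [0,0,0],
    [0,0,0],
    [0,0,0],
    [0,0,0],
    [0,0,0],
    [0,0,0],
    [0,0,0],
  ],
  grip=[-1,-1,-1,-1,-1,-1,-1,-1,-1],
)

```text
clock: 13.82
tool_pos: [0.5197, 0.276, 0.0862]
eef_rot: [0.517, 0.856, -0.006, -0.004]
contact_force: [-4.8, -2.7, 5.2]
opening: 0.008
finger_force: 2.8
```

```bash
python3 -c "
from h import *
need(world([-54.7,3])[0],.088,27.7)"
```

```text
pos [0.5197 0.276  0.0862] dock [[-67.9   6.4]] yaw 27.77 tilt 0.75 F [-4.8 -2.7  5.2] t 13.825 op 0.01
move tool axes mm [-3.4 13.1 -2. ] rz 0.07
```

Emit:
play_rows(
  translation=[
    [0,0.003,0],
    [0,0.003,0],
    [0,0.003,0],
    [0,0.002,0],
    [0,0,0],
  ],
  delta_rot=[
    [0,0,0],
    [0,0,0],
    [0,0,0],
    [0,0,0],
    [0,0,0],
  ],
  grip=[-1,-1,-1,-1,-1],
)

```text
clock: 14.45
tool_pos: [0.5294, 0.2812, 0.0861]
eef_rot: [0.517, 0.856, -0.006, -0.004]
contact_force: [-4.7, -2.4, 5.7]
opening: 0.004
finger_force: 3.0
```

Emit:
play_rows(
  translation=[
    [0,0.002,0],
    [0,0.001,0],
    [0,0,0],
  ],
  delta_rot=[
    [0,0,0],
    [0,0,0],
    [0,0,0],
  ],
  grip=[-1,-1,-1],
)

```text
clock: 14.82
tool_pos: [0.5309, 0.282, 0.0861]
eef_rot: [0.517, 0.856, -0.007, -0.004]
contact_force: [-7.7, -4.0, 8.6]
opening: 0.007
finger_force: 4.6
```

```bash
python3 -c "
from h import *
need(world([-54.7,3])[0],.088,27.7)"
```

```text
pos [0.5309 0.282  0.0861] dock [[-55.2   6.5]] yaw 27.78 tilt 0.9 F [-7.7 -4.   8.6] t 14.825 op 0.01
move tool axes mm [-3.5  0.4 -2. ] rz 0.08
```

Emit:
play_rows(
  translation=[
    [0,0.002,-0.001],
    [0,0.002,0],
    [0,0,0],
  ],
  delta_rot=[
    [0,0,0],
    [0,0,0],
    [0,0,0],
  ],
  grip=[-1,-1,-1],
)

```text
clock: 15.2
tool_pos: [0.532, 0.2816, 0.0862]
eef_rot: [0.517, 0.856, -0.01, -0.005]
contact_force: [-12.6, -6.8, 8.9]
opening: 0.007
finger_force: 7.6
```

```bash
python3 -c "
from h import *
need(world([-54.7,3])[0],.088,27.7)"
```

```text
pos [0.532  0.2816 0.0862] dock [[-54.4   5.7]] yaw 27.79 tilt 1.32 F [-12.6  -6.8   8.9] t 15.2 op 0.01
move tool axes mm [-2.7 -0.4 -1.8] rz 0.09
```

Emit:
play_rows(
  translation=[
    [0,0.003,0],
    [0,0.003,0],
    [0,0.003,0],
    [0,0,0],
  ],
  delta_rot=[
    [0,0,0],
    [0,0,0],
    [0,0,0],
    [0,0,0],
  ],
  grip=[-1,-1,-1,-1],
)

```text
clock: 15.7
tool_pos: [0.5329, 0.2821, 0.0862]
eef_rot: [0.516, 0.856, -0.019, -0.008]
contact_force: [-29.1, -16.5, 29.2]
opening: 0.005
finger_force: 18.5
```

```bash
python3 -c "
from h import *
need(world([-54.7,3])[0],.088,27.7)"
```

```text
pos [0.5329 0.2821 0.0862] dock [[-53.4   5.7]] yaw 27.86 tilt 2.32 F [-29.1 -16.5  29.2] t 15.7 op 0.0
move tool axes mm [-2.7 -1.4 -1.7] rz 0.16
```

Emit:
play_rows(
  translation=[
    [0,-0.008,0],
    [0,-0.01,0],
    [0,-0.015,-0.01],
    [0,0,-0.05],
    [0,0,-0.05],
    [0.04,0,-0.02],
    [0.05,-0.03,0],
    [0.05,-0.03,0],
    [0.05,-0.03,0],
    [0.05,-0.03,0],
    [0,0,0],
    [0,0,0],
  ],
  delta_rot=[
    [0,0,0],
    [0,0,0],
    [0,0,0],
    [0,0,0],
    [0,0,0],
    [0,0,0],
    [0,0,0],
    [0,0,0],
    [0,0,0],
    [0,0,0],
    [0,0,0],
    [0,0,0],
  ],
  grip=[-1,-1,-1,-1,-1,-1,-1,-1,-1,-1,-1,-1],
)

```text
clock: 17.2
tool_pos: [0.2994, 0.4313, 0.2189]
eef_rot: [0.517, 0.856, -0.003, -0.003]
contact_force: [-0.1, -0.5, -0.2]
opening: 0.004
finger_force: 0.0
```

```bash
python3 fit.py pics/f2.png
```

```text
[(0.71, np.int64(692), array([193.71820809, 303.00867052]))]
[0.58135771 0.30061782 0.48509703] 70.73725490196078 [[-1.87301025 -0.46479532]] 0.09401245509938917
tool [0.30045304 0.43012362 0.21864795] 27.608510636678908
```

View pics/f2.png

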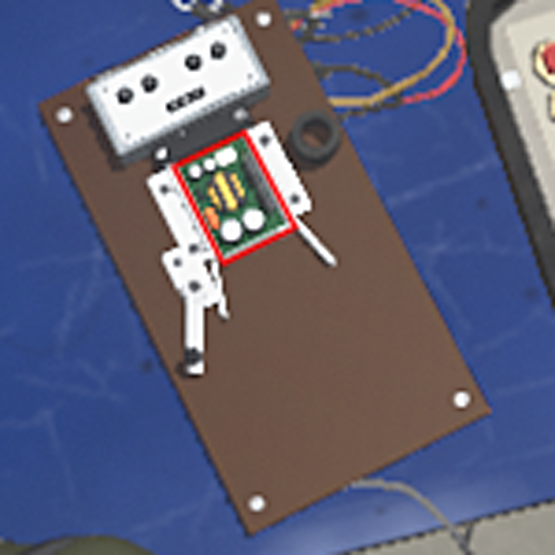

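Run:
```python
import h; from h import *
r.snapshot("top"); m=r.silhouettes("top","module")[0]["pixels"]
h.TG=np.array([(0,.015,.008),(.03,.015,.008),(.03,-.015,.008),(0,-.015,.008)])
a,f=fitmod({"top":m},[.5828,.3019,DY]); print(f,dock(a[:2]),np.degrees(a[2]-DY))
for nm in("latch_knob","module_tail"):
  print(nm,[(x["point"],dock(x["point"]).round(1),x["confidence"]) for x in r.look_for("top",nm)[:1]])
# staging for latch: pivot, knob angle 152..155 deg
for th in (150,155):
  k=np.array([-47.5,52])+50*np.array([np.cos(np.radians(th)),np.sin(np.radians(th))]); print(th,k)
kb=unproj("top",(240+192/3.7,140+357/3.7),.063); k=dock(kb)[0]; print(k,np.degrees(np.arctan2(k[1]-52,k[0]+47.5)))
print(np.degrees(np.arctan2(63.06-52,-71.65+47.5)))
```

```text
43.90588235294118 [[-1.77567563 -0.11833616]] -1.4129439290451913
latch_knob [([0.4889, 0.3213, 0.0367], array([[-74.1,  60.8]]), 0.4)]
module_tail [([0.5764, 0.3009, 0.032], array([[-6.1,  2.1]]), 0.7)]
150 [-90.80127019  77.        ]
155 [-92.81538935  73.13091309]
[-93.88879034  74.66412219] 153.96130191921716
155.39359306304792
```

```bash
python3 -c "
from h import *
need(world([-75,-6])[0],.09,27.7)"
```

```text
pos [0.2997 0.4301 0.2186] dock [[-191.   245.1]] yaw 27.65 tilt 0.6 F [ 0.1  0.8 -0.7] t 17.5 op 0.0
move tool axes mm [-251.1  117.6  127.3] rz -0.05
```

Emit:
play_rows(
  translation=[
    [-0.04,0.02,0],
    [-0.05,0.02,0],
    [-0.05,0.02,0],
    [-0.05,0.02,0],
    [-0.05,0.02,0],
    [-0.011,0.017,0.02],
    [0,0,0.04],
    [0,0,0.04],
    [0,0,0.027],
    [0,0.004,0],
    [0,0.006,0],
    [0,0.005,0],
    [0,0.003,0],
    [0,0.002,0],
    [0,0,0],
  ],
  delta_rot=[
    [0,0,0],
    [0,0,0],
    [0,0,0],
    [0,0,0],
    [0,0,0],
    [0,0,0],
    [0,0,0],
    [0,0,0],
    [0,0,0],
    [0,0,0],
    [0,0,0],
    [0,0,0],
    [0,0,0],
    [0,0,0],
    [0,0,0],
  ],
  grip=[-1,-1,-1,-1,-1,-1,-1,-1,-1,-1,-1,-1,-1,-1,-1],
)

```text
clock: 19.38
tool_pos: [0.5357, 0.272, 0.0902]
eef_rot: [0.517, 0.856, -0.004, -0.003]
contact_force: [0.4, 0.1, 0.1]
opening: 0.004
finger_force: 0.0
```

```bash
python3 -c "
from h import *
need(world([-54.7,-6])[0],.09,27.7)"
```

```text
pos [0.5357 0.272  0.0902] dock [[-55.6  -4.6]] yaw 27.78 tilt 0.6 F [0.4 0.1 0.1] t 19.375 op 0.0
move tool axes mm [-1.4  0.9  0.2] rz 0.08
```

Emit:
play_rows(
  translation=[
    [0,0.002,0],
    [0,0.002,0],
    [0,0.002,0],
    [0,0,0],
  ],
  delta_rot=[
    [0,0,0],
    [0,0,0],
    [0,0,0],
    [0,0,0],
  ],
  grip=[-1,-1,-1,-1],
)

```text
clock: 19.88
tool_pos: [0.5369, 0.2726, 0.09]
eef_rot: [0.516, 0.856, -0.009, -0.005]
contact_force: [-9.7, -5.1, 11.7]
opening: 0.004
finger_force: 6.3
```

Emit:
play_rows(
  translation=[
    [0,0.003,0],
    [0,0.003,0],
    [0,0,0],
  ],
  delta_rot=[
    [0,0,0],
    [0,0,0],
    [0,0,0],
  ],
  grip=[-1,-1,-1],
)

```text
clock: 20.25
tool_pos: [0.5376, 0.273, 0.09]
eef_rot: [0.516, 0.857, -0.014, -0.007]
contact_force: [-20.3, -11.6, 23.7]
opening: 0.008
finger_force: 13.3
```

```bash
python3 -c "
from h import *
need(world([-54.7,-6])[0],.09,27.7)"
```

```text
pos [0.5376 0.273  0.09  ] dock [[-53.4  -4.6]] yaw 27.87 tilt 1.82 F [-20.3 -11.6  23.7] t 20.25 op 0.01
move tool axes mm [-1.4 -1.3  0.1] rz 0.17
```

Emit:
play_rows(
  translation=[
    [0,-0.008,0],
    [0,-0.01,0],
    [0,-0.015,-0.01],
    [0,-0.01,-0.03],
    [0,0,-0.03],
    [0,0,0],
  ],
  delta_rot=[
    [0,0,0],
    [0,0,0],
    [0,0,0],
    [0,0,0],
    [0,0,0],
    [0,0,0],
  ],
  grip=[-1,-1,-1,-1,-1,-1],
)

```text
clock: 21.0
tool_pos: [0.5102, 0.2588, 0.1623]
eef_rot: [0.517, 0.856, -0.002, -0.002]
contact_force: [0.3, 0.9, 1.0]
opening: 0.003
finger_force: 0.0
```

```bash
python3 -c "
from h import *
print(np.round(r.get_state()['q'],3))
d=9+6.5+12
th=np.radians(154); k=np.array([-47.5,52])+50*np.array([np.cos(th),np.sin(th)])
t=th+np.pi/2; need(world(k-d*np.array([np.cos(t),np.sin(t)]))[0],.108,27.7-26)"
```

```text
[-0.281  0.857 -0.467  1.826  0.626  0.616 -0.651]
pos [0.5102 0.2588 0.1623] dock [[-84.3  -4.4]] yaw 27.76 tilt 0.32 F [0.3 0.9 1. ] t 21.0 op 0.0
move tool axes mm [102.9   4.3  54.5] rz 26.06
```

Emit:
play_rows(
  translation=[
    [0.03,0.004,0],
    [0.04,0,0],
    [0.033,0,0],
    [0,0,0],
    [0,0,0],
    [0,0,0],
    [0,0,0.025],
    [0,0,0.029],
    [0,0,0],
    [0,0,0],
  ],
  delta_rot=[
    [0,0,0],
    [0,0,0],
    [0,0,0],
    [0,0,9],
    [0,0,9],
    [0,0,8],
    [0,0,0],
    [0,0,0],
    [0,0,0],
    [0,0,0],
  ],
  grip=[-1,-1,-1,-1,-1,-1,-1,-1,-1,-1],
)

```text
clock: 22.25
tool_pos: [0.464, 0.3508, 0.1066]
eef_rot: [0.696, 0.718, -0.005, -0.002]
contact_force: [0.1, 0.5, 0.1]
opening: 0.004
finger_force: 0.0
```

```bash
cat > arc.py <<'E'
import sys
from h import *
# rows so the tool face tracks the knob: angle a->b deg in n rows, d standoff
a,b,n,d=map(float,sys.argv[1:5]); lag=float(sys.argv[5]) if len(sys.argv)>5 else 0
def pose(th):
    u=np.radians(th); k=np.array([-47.5,52])+50*np.array([np.cos(u),np.sin(u)])
    t=np.array([-np.sin(u),np.cos(u)]); return k-d*t, th-180-lag*(th-154)/116
P,m,y,s=tool(); need(world(pose(a)[0])[0],.108,27.7+pose(a)[1])
p,yy=dock(P[:2])[0],y-27.7
for th in np.linspace(a,b,int(n)+1)[1:]:
    q,yn=pose(th); v=q-p; c,s_=np.cos(np.radians(yy)),np.sin(np.radians(yy))
    fy=v@[c,s_]; fx=v@[-s_,c]; print(f"{th:.0f}: [{fx/1000:.4f}, {fy/1000:.4f}, 0] rz {yy-yn:.2f}"); p,yy=q,yn
E
python3 arc.py 154 270 14 15.5 10; python3 -c "
from h import *
print(np.round(r.get_state()['q'],3))"
```

```text
pos [0.464  0.3508 0.1066] dock [[-82.5  98.5]] yaw 1.78 tilt 0.6 F [0.1 0.5 0.1] t 22.25 op 0.0
move tool axes mm [-11.    1.8  -1.4] rz 0.08
162: [-0.0184, 0.0001, 0] rz -7.49
171: [-0.0074, -0.0016, 0] rz -7.57
179: [-0.0074, -0.0015, 0] rz -7.57
187: [-0.0074, -0.0014, 0] rz -7.57
195: [-0.0074, -0.0013, 0] rz -7.57
204: [-0.0075, -0.0012, 0] rz -7.57
212: [-0.0075, -0.0012, 0] rz -7.57
220: [-0.0075, -0.0011, 0] rz -7.57
229: [-0.0075, -0.0010, 0] rz -7.57
237: [-0.0075, -0.0009, 0] rz -7.57
245: [-0.0075, -0.0008, 0] rz -7.57
253: [-0.0075, -0.0007, 0] rz -7.57
262: [-0.0075, -0.0006, 0] rz -7.57
270: [-0.0075, -0.0005, 0] rz -7.57
[-0.563  0.933 -0.283  1.813  0.503  0.476 -1.16 ]
```

Emit:
play_rows(
  translation=[
    [-0.0055,0.001,-0.001],
    [-0.0055,0.001,0],
    [-0.0037,-0.0007,0],
    [-0.0037,-0.0007,0],
    [-0.0037,-0.0007,0],
    [-0.0037,-0.0007,0],
    [-0.0037,-0.0007,0],
    [-0.0037,-0.0007,0],
    [-0.0037,-0.0007,0],
    [-0.0037,-0.0007,0],
    [-0.0037,-0.0006,0],
    [-0.0037,-0.0006,0],
    [0,0,0],
  ],
  delta_rot=[
    [0,0,0],
    [0,0,0],
    [0,0,-3.8],
    [0,0,-3.8],
    [0,0,-3.8],
    [0,0,-3.8],
    [0,0,-3.8],
    [0,0,-3.8],
    [0,0,-3.8],
    [0,0,-3.8],
    [0,0,-3.8],
    [0,0,-3.8],
    [0,0,0],
  ],
  grip=[-1,-1,-1,-1,-1,-1,-1,-1,-1,-1,-1,-1,-1],
)

```text
clock: 23.88
tool_pos: [0.4721, 0.3025, 0.108]
eef_rot: [0.425, 0.905, -0.004, -0.003]
contact_force: [1.2, 0.1, 0.9]
opening: 0.011
finger_force: 0.0
```

```bash
python3 arc.py 195.4 270 9 15.5 10; python3 -c "
from h import *
print(np.round(r.get_state()['q'],3))
r.snapshot('top')
print([(dock(x['point']).round(1),x['confidence']) for x in r.look_for('top','latch_knob')[:2]])
cv2.imwrite('pics/l1.png',cv2.resize(r.snapshot('top')[140:290,240:390],None,fx=3.7,fy=3.7,interpolation=2))"
```

```text
pos [0.4721 0.3025 0.108 ] dock [[-97.7  51.9]] yaw 39.68 tilt 0.58 F [1.2 0.1 0.9] t 23.875 op 0.01
move tool axes mm [ 2.1 -1.7  0. ] rz 0.14
204: [-0.0053, -0.0029, 0] rz -7.43
212: [-0.0075, -0.0012, 0] rz -7.57
220: [-0.0075, -0.0011, 0] rz -7.57
229: [-0.0075, -0.0010, 0] rz -7.57
237: [-0.0075, -0.0009, 0] rz -7.57
245: [-0.0075, -0.0008, 0] rz -7.57
253: [-0.0075, -0.0007, 0] rz -7.57
262: [-0.0075, -0.0006, 0] rz -7.57
270: [-0.0075, -0.0005, 0] rz -7.57
[-0.399  0.937 -0.436  1.873  0.757  0.514 -0.667]
[]
```

View pics/l1.png

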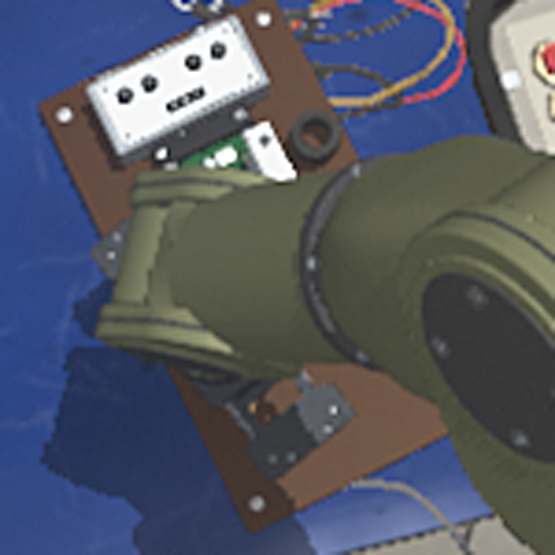

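Emit:
play_rows(
  translation=[
    [-0.0027,-0.0014,0],
    [-0.0027,-0.0014,0],
    [-0.0037,-0.0006,0],
    [-0.0037,-0.0006,0],
    [-0.0037,-0.0006,0],
    [-0.0037,-0.0005,0],
    [-0.0037,-0.0005,0],
    [-0.0037,-0.0005,0],
    [-0.0037,-0.0005,0],
    [-0.0037,-0.0004,0],
    [-0.0037,-0.0004,0],
    [-0.0037,-0.0004,0],
    [-0.0037,-0.0004,0],
    [-0.0037,-0.0004,0],
    [0,0,0],
  ],
  delta_rot=[
    [0,0,-3.8],
    [0,0,-3.8],
    [0,0,-3.8],
    [0,0,-3.8],
    [0,0,-3.8],
    [0,0,-3.8],
    [0,0,-3.8],
    [0,0,-3.8],
    [0,0,-3.8],
    [0,0,-3.8],
    [0,0,-3.8],
    [0,0,-3.8],
    [0,0,-3.8],
    [0,0,-3.8],
    [0,0,0],
  ],
  grip=[-1,-1,-1,-1,-1,-1,-1,-1,-1,-1,-1,-1,-1,-1,-1],
)

```text
clock: 25.9
tool_pos: [0.511, 0.2759, 0.1072]
eef_rot: [-0.025, 1.0, -0.002, -0.005]
contact_force: [0.6, -0.0, -0.2]
opening: 0.008
finger_force: 0.0
```

```bash
python3 arc.py 253.4 270 4 15.5 10; python3 -c "
from h import *
print(np.round(r.get_state()['q'],3))"
```

```text
pos [0.511  0.2759 0.1072] dock [[-75.6  10.3]] yaw 92.89 tilt 0.63 F [ 0.6 -0.  -0.2] t 25.9 op 0.01
move tool axes mm [ 0.2 -2.1 -0.8] rz 0.36
258: [-0.0036, -0.0025, 0] rz -3.43
262: [-0.0038, -0.0004, 0] rz -3.79
266: [-0.0038, -0.0004, 0] rz -3.79
270: [-0.0038, -0.0004, 0] rz -3.79
[-0.194  1.011 -0.685  1.803  0.958  0.712  0.188]
```

Emit:
play_rows(
  translation=[
    [-0.0036,-0.0015,0],
    [-0.0038,-0.001,0],
    [-0.0038,-0.0004,0],
    [-0.0038,-0.0004,0],
    [-0.002,0,0],
    [0,0,0],
  ],
  delta_rot=[
    [0,0,-3.8],
    [0,0,-3.8],
    [0,0,-3.8],
    [0,0,-3.8],
    [0,0,0],
    [0,0,0],
  ],
  grip=[-1,-1,-1,-1,-1,-1],
)

```text
clock: 26.65
tool_pos: [0.5268, 0.2755, 0.107]
eef_rot: [-0.158, 0.987, -0.002, -0.006]
contact_force: [-4.6, -1.5, 1.0]
opening: 0.006
finger_force: 2.1
```

```bash
python3 -c "
from h import *
need(world([-63,2])[0],.108)"
```

```text
pos [0.5268 0.2755 0.107 ] dock [[-61.8   2.7]] yaw 108.13 tilt 0.74 F [-4.6 -1.5  1. ] t 26.65 op 0.01
move tool axes mm [ 1.1 -0.9 -1. ] rz None
```

Emit:
play_rows(
  translation=[
    [-0.002,0,0],
    [-0.002,0,0],
    [0,0,0],
  ],
  delta_rot=[
    [0,0,0],
    [0,0,0],
    [0,0,0],
  ],
  grip=[-1,-1,-1],
)

```text
clock: 27.02
tool_pos: [0.5276, 0.2758, 0.1068]
eef_rot: [-0.159, 0.987, -0.003, -0.009]
contact_force: [-11.7, -5.1, 8.1]
opening: 0.007
finger_force: 6.1
```

Emit:
play_rows(
  translation=[
    [0.004,0,0],
    [0.008,0,0],
    [0.015,0,0],
    [0.01,0,-0.03],
    [0,0,-0.05],
    [0,0,-0.05],
    [0.03,0,-0.02],
    [0.05,0.03,0],
    [0.05,0.04,0],
    [0.03,0.04,0],
    [0,0.05,0],
    [0,0.05,0],
    [0,0,0],
    [0,0,0],
  ],
  delta_rot=[
    [0,0,0],
    [0,0,0],
    [0,0,0],
    [0,0,0],
    [0,0,0],
    [0,0,0],
    [0,0,0],
    [0,0,0],
    [0,0,0],
    [0,0,0],
    [0,0,0],
    [0,0,0],
    [0,0,0],
    [0,0,0],
  ],
  grip=[-1,-1,-1,-1,-1,-1,-1,-1,-1,-1,-1,-1,-1,-1],
)

```text
clock: 28.78
tool_pos: [0.2825, 0.4144, 0.2588]
eef_rot: [-0.158, 0.987, -0.002, -0.005]
contact_force: [-1.2, -0.8, -0.3]
opening: 0.008
finger_force: 0.0
```

```bash
python3 fit.py pics/f3.png
```

```text
[(0.62, np.int64(625), array([193.3712, 302.8688]))]
[0.58177557 0.30117504 0.47113646] 106.72156862745099 [[-1.24401677 -0.16567536]] -0.7058690861555539
tool [0.2830307 0.4136011 0.2587165] 108.06763255868714
```

View pics/f3.png

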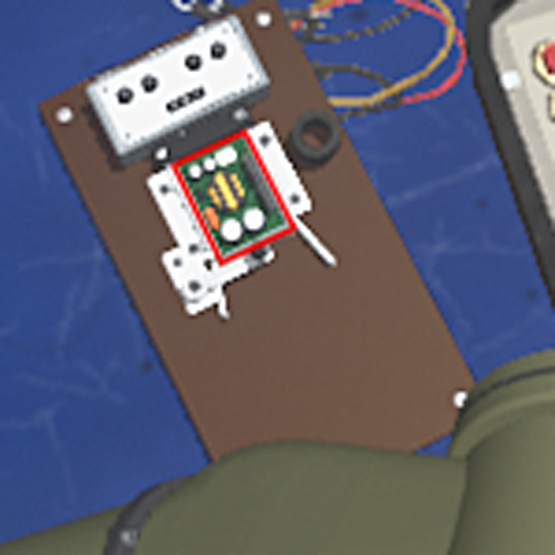

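Run:
```python
from h import *
k=dock(unproj("top",(240+261/3.7,140+256/3.7),.06))[0]; print(k)
th=np.radians([262,266,270])
for t in th:
    P=world(np.array([-47.5,52])+50*np.array([np.cos(t),np.sin(t)]))[0]; print((proj("top",[*P,.061])-[240,140])*3.7)
im=r.snapshot("top"); cv2.imwrite("pics/z.png",cv2.resize(im[185:230,275:330],None,fx=12,fy=12,interpolation=2))
print(tool()[3]["contact_force"])
```

```text
[-52.40809778   1.88801437]
[[261.52797288 258.79187461]]
[[259.74412127 254.0886931 ]]
[[257.63354015 249.52494817]]
[0.33614205 0.23849311 0.83847588]
```

View pics/z.png

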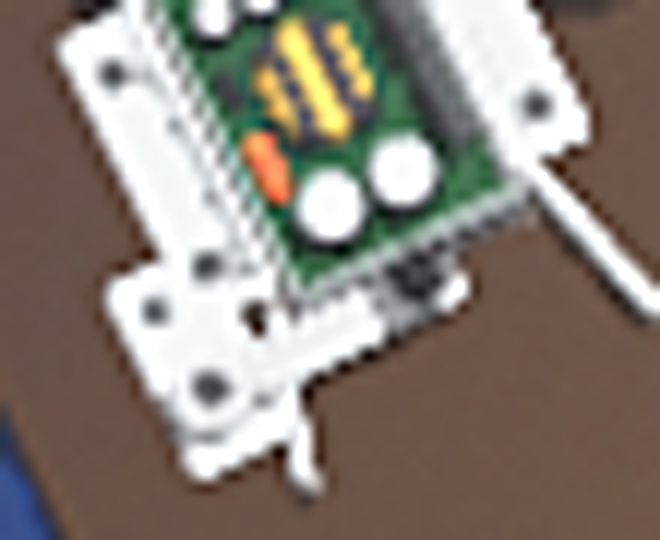

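```bash
python3 -c "
from plant import r
print(r.finish_job())"
```

```text
the job is handed in; nothing more can be done
None
```

I pushed the module fully home between the rails and closed the latch behind it, both against hard stops. The arm is clear of everything, and I handed the job in after about 29 s with no verdict returned.

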